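# Draw out the flywheel tray of the parts box

### The arm

A 6-joint arm with a two-finger parallel gripper is mounted at the origin on the work surface. World frame = base frame: x ahead of the robot, y to its left, z up, the work surface at z = 0. Lengths are in mm, angles in rad, forces in N, time in s.
With the tool pointing down it reaches from about 250 to 725 mm from the base axis. Payload 4 kg.
Tool frame: the origin (TCP) lies between the finger pads; the fingertips stand 14 mm ahead of it and the grasp point (between the pads) lies 5 mm behind it; z points along the fingers, y is the line along which they close (so a half turn about z gives the same grasp; the last joint's range is limited). The gripper opens to 85 mm and grips with 20 to 120 N. Pads are 22 mm wide; open, the fingers measure 114 mm over their backs; the gripper's body (76 mm by 85 mm) begins 54 mm behind the grasp point. The pads swing forward as they close: fully open they stand 13 mm farther back than shut.
Start: joints at [1.341, 0.241, 0.005, 1.335, 0, 1.571], TCP at [113.889, 486.856, 245.306] pointing down, gripper open.
Joint ranges: [-2.72, 2.72], [-1.05, 1.87], [-1.09, 1.28], [-1.99, 2.15], [-1.42, 1.44], [-3.14, 3.14]. Speed limits (rad/s): [2.79, 2.79, 3.14, 3.14, 3.14, 3.14].

### API

Orientations are given as a unit quaternion [w, x, y, z].
In Python, from plant import sense, read_camera, sign_off gives the robot as it stands.
- The arm moves only by the tool servo_tool, never from a script. Its argument "increments" is a list that holds one entry, the list of rows, each a list of 7 numbers: the finger opening in mm, from 0 to 85.4, then the shift along the tool's x, y, z in mm, then the turn, a rotation vector about the tool's x, y, z in rad. A call has 1 to 5 rows; each row shifts and turns the commanded pose from where the row before left it, along the tool's axes as they then stand; what a row does not reach is not made up. A row lasts 1/8 s, in which the tool goes at most 62.5 mm and 10.7 degrees, less where a joint would pass 70% of its speed; a pose out of reach is approached as far as the arm can. A call with a gripper value outside its range is refused whole. The fingers move at their own pace and stop on an object; "squeeze" is the grip in N (left out, the last holds). Time passes only in rows, so rows that do not move let the fingers close. It gives the time, the measured TCP pose, the force, the opening and the grip force at its end, in the units of the state.
- sense(): the state, without advancing time (a new reading comes with each control period).
- read_camera(name): name is "scene" or "top" or "wrist"; returns a dict with "img" (400x640x3 uint8, red, green, blue), "fx", "fy", "cx", "cy" (pixels), "dist" ([k1, k2, p1, p2, k3] as OpenCV has them; the pictures are not rectified), "extrinsics" (4x4, takes a point from world to camera coordinates); the wrist camera has in their place "hand_eye" (4x4, takes a point from camera to tool coordinates, whose origin is the TCP and whose axes are the flange's). Camera axes: x right, y down, z forward; pixel columns grow to the right and rows downward; lengths in mm; the calibration is good to about 2 mm. A picture is of the moment at which its call begins: read the wrist's pose just before it. There is no depth.
- sign_off(): hands the job in; it is judged then, once.
The state is a dict: "t": time; "qpos": joint angles; "dq": joint speeds; "tau": joint torques, N m; "position": TCP position; "tcp_rot": TCP orientation; "contact_force": force on the tool from outside, world axes, zero at the start; "wrist_torque": the same for the moment, N m; "finger_gap": opening from 0.0 (shut) to 1.0 (fully open); "finger_force": force on a finger pad.
Only numpy, scipy, OpenCV 4.12 (cv2) and the standard library are available. Lean on these libraries where they do the work, as an engineer would, in place of code of your own. Each camera call takes 0.05 s, during which the arm holds its last target. There are 200 camera calls.

### The job

Hook a fingertip behind the lip of the parts-box tray that carries the flywheel and draw that tray out as far as it goes, and push the other tray, which was left ajar, fully home with the fingers. Only hook and push: do not pinch a lip between the fingers, do not touch or lift the parts lying in the trays, and leave the things on the bench alone.

Things in the scene. Friction and masses are not known exactly. Their poses are not given: they have to be found in the camera images.
- parts_box: fixed grey steel parts box, 228 mm deep (x), 272 wide (y), 88 tall, open on top; front wall only 36 mm tall, so two trays side by side slide out over it. Lid propped open, leaning back behind the rear wall (top about 240 mm up). Origin on the bench, middle of the front edge; x points into the box, y to the left tray. Turned up to 0.35 rad
- left_tray (a joint): how far the left sheet-steel tray (centre line y = +67 mm in the box frame, 126 mm wide, 213 long) is drawn out along the box's -x, in m: 0 = fully home, lip front flush with the box's front edge; 0.12 = out against its stop. Starts ajar (14 to 45 mm), stays where left; sliding takes 3 to 4 N
- left_bay (a point): middle of the floor of the left tray's empty finger bay, 45 mm above the bench, moving with the tray. Bay 52 mm long (x), 120 wide; in front of it the lip, 10 mm thick, top 92 mm above the bench; behind it a 3 mm cross wall (top 69 mm), then a compartment 145 mm long with one part. Side walls up to 75 mm
- left_lip_front (a point): middle of the top edge of the left tray's upright lip (126 mm wide), on its outer face, 92 mm above the bench; moves with the tray
- left_lip_back (a point): middle of the top edge of the same lip of the left tray on its inner face (the face to hook), 10 mm behind the outer one, 92 mm above the bench
- right_tray (a joint): how far the right sheet-steel tray (centre line y = -67 mm in the box frame, 126 mm wide, 213 long) is drawn out along the box's -x, in m: 0 = fully home, lip front flush with the box's front edge; 0.12 = out against its stop. Starts ajar (14 to 45 mm), stays where left; sliding takes 3 to 4 N
- right_bay (a point): middle of the floor of the right tray's empty finger bay, 45 mm above the bench, moving with the tray. Bay 52 mm long (x), 120 wide; in front of it the lip, 10 mm thick, top 92 mm above the bench; behind it a 3 mm cross wall (top 69 mm), then a compartment 145 mm long with one part. Side walls up to 75 mm
- right_lip_front (a point): middle of the top edge of the right tray's upright lip (126 mm wide), on its outer face, 92 mm above the bench; moves with the tray
- right_lip_back (a point): middle of the top edge of the same lip of the right tray on its inner face (the face to hook), 10 mm behind the outer one, 92 mm above the bench
- flywheel_center (a point): centre of a small dark cast-iron flywheel, a round disc 91 mm across and 22 mm tall with teeth round its edge, 0.4 to 0.8 kg, lying flat and loose in the compartment of one of the two trays (left or right, it varies)
- cowl_latch_center (a point): centre of a white plastic cowl latch, about 75 x 30 x 31 mm, lying loose in the compartment of the other tray
- timing_light_center (a point): a chrome pistol-shaped timing light lying on the bench to the right of the box front, 155 mm long, 52 mm thick, grip 107 mm out to the right; the point is in the middle of its barrel, 23 mm above the bench. Bystander
- vent_knob_center (a point): a blue enamel vent knob, 48 mm across and 39 mm tall, standing on the bench to the left of the box front; the point is at half height. Bystander
Not all that is in view belongs to the job. What is meant by the part that bears cowl_latch_center is not orange or pink, and is the smaller of those in its own colour.

How it is judged:
By the outcome, as a careful person would: the job done as asked, in the order asked, and still so for the second after the job is handed in, with the robot touching nothing.
It also fails if it takes over 42 s, if anything falls off the work surface, if the arm or the gripper's body presses on something with over 40 N, if the wrist force passes 120 N, or if a joint passes its speed limit or range.

## Working session

There is one attempt and no reset: what is moved stays moved. The work goes in short steps, Python scripts to look and compute and a tool call to move; the robot and the scene stay as the last step left them, time stands still between calls to the robot, and variables do not carry over. Pictures are saved under pics/ and viewed, at most 10 in all, crops included, and the job is handed in when it is done.

Besides the shell and the picture viewer there is one more tool, called in YAML: its name, and indented under it one key for each argument. servo_tool: Moves the arm, as the interface text tells. Its arguments: {"type":"object","properties":{"increments":{"type":"array"},"squeeze":{"type":"number"}},"required":["increments"]}

```bash
mkdir -p pics
python3 - <<'E'
from plant import *
import cv2,numpy as np
print(sense())
a=[]
for n in("scene","top"):
    c=read_camera(n);np.savez(n+".npz",**{k:v for k,v in c.items()})
    cv2.imwrite(f"pics/{n}0.png",c["img"][:,:,::-1]);print(n,c["fx"],c["cx"],c["cy"],c["dist"],np.array(c["extrinsics"]).round(3).tolist())
E
```

```text
{'t': 0.0, 'qpos': array([ 1.34101355e+00,  2.41393492e-01,  3.73094683e-03,  1.33517803e+00,
       -2.17912735e-05,  1.57081680e+00]), 'dq': array([ 6.43713614e-04,  7.17820703e-04, -8.86376745e-05, -7.95261573e-04,
        2.04723088e-04,  5.45110992e-05]), 'tau': array([ 2.18164896e-04, -3.72315431e+01,  2.52408904e+01,  1.68900867e-02,
        1.28231059e-04, -4.05188576e-07]), 'position': array([113.75444334, 486.28061762, 244.42520603]), 'tcp_rot': array([-1.06341103e-04,  1.14648892e-01,  9.93405550e-01, -1.01663763e-03]), 'contact_force': array([-0.4183658 , -0.02329247,  0.11348796]), 'wrist_torque': array([ 0.00314162, -0.02166178,  0.01988307]), 'finger_force': 0.0, 'finger_gap': 1.0010995719712725}
scene 417.34089636341827 314.1886780826532 200.24893712546546 [-0.0949186  0.         0.         0.         0.       ] [[0.033, 0.999, 0.008, -75.005], [0.594, -0.013, -0.805, -311.887], [-0.804, 0.032, -0.594, 1729.274], [0.0, 0.0, 0.0, 1.0]]
top 474.1315959343661 318.9076247477607 192.2264374428202 [0.00495835 0.         0.         0.         0.        ] [[0.026, -0.999, 0.028, 26.375], [-0.985, -0.03, -0.167, 649.914], [0.168, -0.023, -0.986, 994.152], [0.0, 0.0, 0.0, 1.0]]
```

View pics/scene0.png

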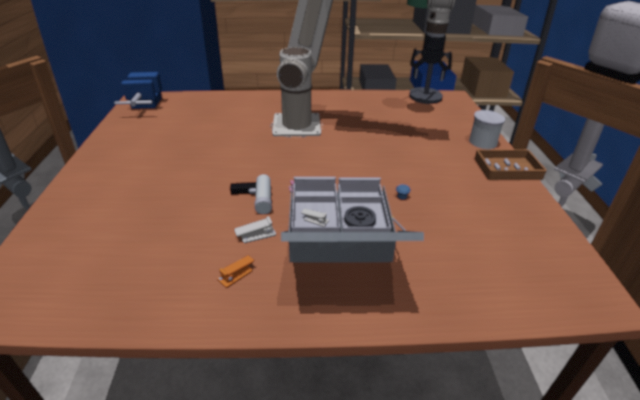

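View pics/top0.png

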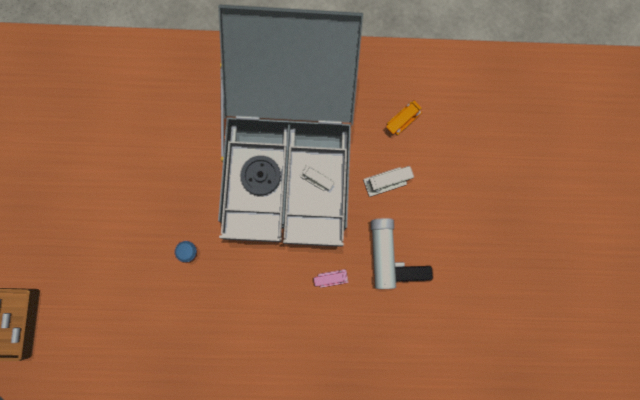

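The pictures show two trays. In the top view the flywheel is at (260,176) in the left tray, and a white latch is at (318,178) in the right tray. Things that could be mistaken:
- **Latch:** the small white one in the tray (318,178), the bigger white one on the bench (389,180), the pink one (331,279) and the orange one (403,118). By the description it is the small white one in the tray.
- **Flywheel:** the only dark disc is at (260,176). The vent knob (186,252) and the timing light (384,255) are bystanders.

So I draw out the left tray and push the right one home. Next is a close crop to check this and read the lip corners.

Run:
```python
import cv2,numpy as np
c=np.load("top.npz");i=c["img"][110:260,210:370,::-1]
cv2.imwrite("pics/crop1.png",cv2.resize(i,(640,600),interpolation=cv2.INTER_CUBIC))
```

```text
(no output)
```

View pics/crop1.png

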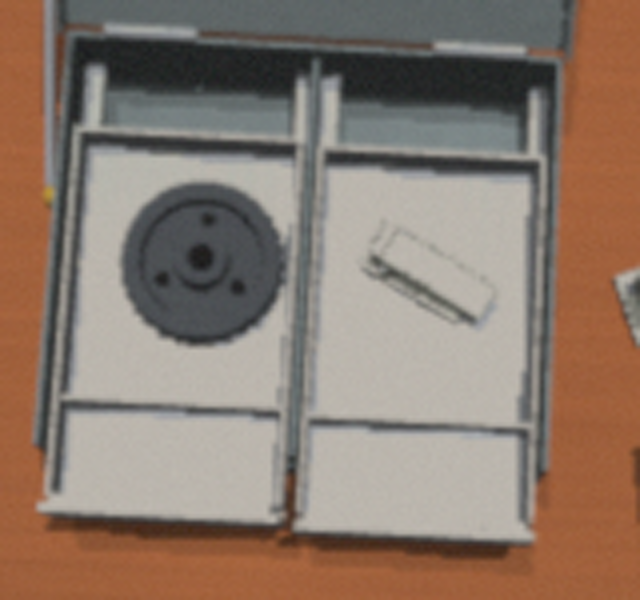

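The crop confirms the choice: the flywheel is the round, toothed disc at crop (203,262) in the left tray, and the small white latch is in the right tray. The lip front edge corners, in crop pixels, are left (38,510) and (283,523), right (293,530) and (534,543).

```bash
cat > h.py <<'E'
import cv2,numpy as np
def proj(c,P):
    E=np.array(c["extrinsics"]);K=np.array([[float(c["fx"]),0,float(c["cx"])],[0,float(c["fy"]),float(c["cy"])],[0,0,1]])
    return cv2.projectPoints(np.float64(P),cv2.Rodrigues(E[:3,:3])[0],E[:3,3],K,np.float64(c["dist"]))[0][:,0]
def b2w(p,P):
    c,s=np.cos(p[2]),np.sin(p[2]);P=np.atleast_2d(P);return np.c_[p[0]+c*P[:,0]-s*P[:,1],p[1]+s*P[:,0]+c*P[:,1],P[:,2]]
E
cat > fit.py <<'E'
from h import *
from scipy.optimize import least_squares
c=np.load("top.npz")
px=np.float64([(38,510),(283,523),(293,530),(534,543),(72,35),(562,60),(62,402),(283,412),(308,423),(530,430),(80,128),(302,138),(322,152),(545,158)])/4+[210,110]
def pts(p):
    l,r=p[3:5]
    return b2w(p,[(-l,130,92),(-l,4,92),(-r,-4,92),(-r,-130,92),(228,136,88),(228,-136,88),(63-l,127,69),(63-l,7,69),(63-r,-7,69),(63-r,-127,69),(213-l,130,75),(213-l,4,75),(213-r,-4,75),(213-r,-130,75)])
f=lambda p:(proj(c,pts(p))-px).ravel()
s=least_squares(f,[400,100,0,30,30],x_scale=[100,100,.1,10,10],loss="soft_l1")
p=s.x;print(p.round(3));print(f(p).reshape(-1,2).round(1).tolist())
for n,d,y in(("L",p[3],67),("R",p[4],-67)):
    print(n,b2w(p,[(-d,y,92),(10-d,y,92),(36-d,y,45)]).round(1).tolist())
E=c["extrinsics"];print(-E[:3,:3].T@E[:3,3])
np.save("p.npy",p)
E
python3 fit.py
```

```text
[ 5.69503e+02  1.19467e+02 -2.00000e-02  3.32380e+01  3.75310e+01]
[[0.0, 0.8], [-0.8, 0.4], [0.5, 0.9], [0.4, 0.5], [-1.2, -0.2], [0.5, 0.1], [-0.3, -0.7], [0.2, -0.4], [0.3, -0.9], [0.3, 0.1], [-1.2, -0.3], [0.7, 0.2], [-0.8, -1.3], [0.6, 0.2]]
L [[537.6, 187.1, 92.0], [547.6, 186.9, 92.0], [573.6, 186.4, 45.0]]
R [[530.6, 53.2, 92.0], [540.6, 53.0, 92.0], [566.6, 52.5, 45.0]]
[ 472.88587512   68.70313774 1087.69583858]
```

Box at (570,119), yaw -0.02. The residuals are about 2 mm and the pose is within reach. Left tray is out 33 mm, right 38 mm. I'll go above the left bay with the fingers shut.

servo_tool:
  increments:
    - [[0,-46,-17,0,0,0,0],[0,-46,-17,0,0,0,0],[0,-46,-17,0,0,0,0],[0,-46,-17,0,0,0,0],[0,-46,-17,0,0,0,0]]
  squeeze: 20

```text
t: 0.72
position: [319.5, 350.5, 245.0]
tcp_rot: [-0.0, 0.115, 0.993, -0.0]
contact_force: [1.1, 1.2, -0.9]
finger_gap: 0.0
finger_force: 0.0
```

servo_tool:
  increments:
    - [[0,-46,-17,0,0,0,0],[0,-46,-17,0,0,0,0],[0,-46,-17,0,0,0,0],[0,-46,-17,0,0,0,0],[0,-46,-17,0,0,0,0]]

```text
t: 1.35
position: [524.1, 215.4, 244.8]
tcp_rot: [-0.0, 0.115, 0.993, -0.0]
contact_force: [0.7, 1.0, -0.2]
finger_gap: 0.002
finger_force: 0.0
```

servo_tool:
  increments:
    - [[0,-40,-14,0,0,0,0],[0,0,0,0,0,0,-0.1],[0,0,0,0,0,0,-0.11],[0,0,0,0,0,0,0]]

```text
t: 1.85
position: [558.7, 193.5, 244.6]
tcp_rot: [-0.001, 0.011, 1.0, -0.0]
contact_force: [0.4, -0.1, 0.9]
finger_gap: 0.003
finger_force: 0.0
```

```bash
cat > st.py <<'E'
from plant import *
from h import *
from scipy.spatial.transform import Rotation as R
s=sense();q=s["tcp_rot"];r=R.from_quat([q[1],q[2],q[3],q[0]]).as_matrix()
print(s["t"],s["position"].round(1),s["contact_force"].round(1),s["finger_gap"]);print(r.round(3).tolist())
E
cat > see.py <<'E'
from st import *
import sys
c=read_camera("wrist");H=np.array(c["hand_eye"]);T=np.eye(4);T[:3,:3]=r;T[:3,3]=s["position"]
c["extrinsics"]=np.linalg.inv(T@H);p=np.load("p.npy");i=c["img"][:,:,::-1].copy()
for d,y in((p[3],67),(p[4],-67)):
    for q in proj(c,b2w(p,[(-d,y-63,92),(-d,y+63,92),(10-d,y-63,92),(10-d,y+63,92),(62-d,y+60,69),(62-d,y-60,69)])):
        if abs(q).max()<3000: cv2.circle(i,(int(q[0]),int(q[1])),3,(0,0,255),1)
cv2.imwrite(sys.argv[1],i)
E
python3 see.py pics/w1.png
```

```text
1.85 [558.7 193.5 244.6] [ 0.4 -0.1  0.9] 0.0030389825818529074
[[-1.0, 0.021, -0.001], [0.021, 1.0, -0.0], [0.001, -0.001, -1.0]]
```

View pics/w1.png

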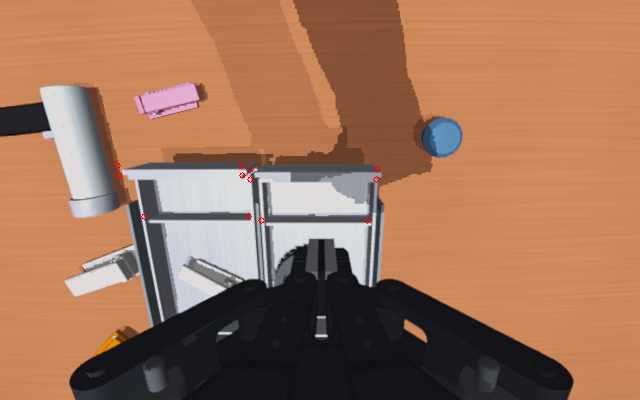

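The overlay dots lie on the lips at rows 165-180 and on the cross walls at row about 218, so the fit agrees. Next I go down into the left bay.

servo_tool:
  increments:
    - [[0,-15,-7,0,0,0,0],[0,0,0,40,0,0,0],[0,0,0,40,0,0,0],[0,0,0,40,0,0,0],[0,0,0,20,0,0,0]]

```text
t: 2.52
position: [571.9, 186.2, 102.5]
tcp_rot: [-0.002, 0.011, 1.0, -0.001]
contact_force: [0.7, -0.1, -0.0]
finger_gap: 0.001
finger_force: 0.0
```

servo_tool:
  increments:
    - [[0,0,0,16,0,0,0],[0,0,0,16,0,0,0],[0,0,0,0,0,0,0]]

```text
t: 2.9
position: [572.9, 186.3, 72.1]
tcp_rot: [-0.001, 0.01, 1.0, -0.0]
contact_force: [-0.2, 0.7, 0.9]
finger_gap: -0.002
finger_force: 0.0
```

servo_tool:
  increments:
    - [[0,5,0,0,0,0,0],[0,5,0,0,0,0,0],[0,3,0,0,0,0,0],[0,3,0,0,0,0,0],[0,0,0,0,0,0,0]]

```text
t: 3.52
position: [558.2, 186.9, 73.9]
tcp_rot: [0.001, 0.01, 1.0, 0.0]
contact_force: [2.5, 0.2, 0.8]
finger_gap: -0.0
finger_force: 0.7
```

Contact is where expected (558 ≈ 547.6 + 11). Now I draw the tray out slowly.

servo_tool:
  increments:
    - [[0,6,0,0,0,0,0],[0,6,0,0,0,0,0],[0,6,0,0,0,0,0],[0,6,0,0,0,0,0],[0,6,0,0,0,0,0]]

```text
t: 4.15
position: [527.3, 187.6, 73.4]
tcp_rot: [0.0, 0.01, 1.0, 0.0]
contact_force: [2.8, 1.4, 1.6]
finger_gap: 0.004
finger_force: 1.5
```

servo_tool:
  increments:
    - [[0,6,0,0,0,0,0],[0,6,0,0,0,0,0],[0,6,0,0,0,0,0],[0,6,0,0,0,0,0],[0,6,0,0,0,0,0]]

```text
t: 4.78
position: [497.3, 188.1, 73.3]
tcp_rot: [0.0, 0.01, 1.0, 0.0]
contact_force: [3.3, 1.6, 2.1]
finger_gap: -0.003
finger_force: 1.5
```

servo_tool:
  increments:
    - [[0,5,0,0,0,0,0],[0,5,0,0,0,0,0],[0,4,0,0,0,0,0],[0,3,0,0,0,0,0],[0,0,0,0,0,0,0]]

```text
t: 5.4
position: [479.8, 188.0, 73.0]
tcp_rot: [-0.001, 0.01, 1.0, -0.0]
contact_force: [1.0, 0.9, -0.9]
finger_gap: 0.003
finger_force: 0.5
```

Now small steps until the stop is felt.

servo_tool:
  increments:
    - [[0,2,0,0,0,0,0],[0,2,0,0,0,0,0],[0,2,0,0,0,0,0]]

```text
t: 5.78
position: [474.7, 188.1, 73.0]
tcp_rot: [0.0, 0.01, 1.0, -0.0]
contact_force: [6.0, -0.7, -4.4]
finger_gap: -0.001
finger_force: 3.5
```

servo_tool:
  increments:
    - [[0,2,0,0,0,0,0],[0,2,0,0,0,0,0]]

```text
t: 6.02
position: [474.7, 188.3, 73.7]
tcp_rot: [0.004, 0.01, 1.0, -0.001]
contact_force: [15.4, -2.2, -8.8]
finger_gap: 0.0
finger_force: 7.4
```

servo_tool:
  increments:
    - [[0,2,0,0,0,0,0],[0,1,0,0,0,0,0],[0,0,0,0,0,0,0]]

```text
t: 6.4
position: [474.7, 188.4, 74.2]
tcp_rot: [0.007, 0.011, 1.0, -0.0]
contact_force: [18.7, -1.7, -11.8]
finger_gap: 0.001
finger_force: 9.3
```

```bash
python3 see.py pics/w2.png
python3 - <<'E'
from plant import *
import cv2
c=read_camera("top")["img"][100:310,200:380,::-1]
cv2.imwrite("pics/t2.png",cv2.resize(c,(510,595),interpolation=cv2.INTER_CUBIC))
E
```

```text
6.4 [474.7 188.4  74.2] [ 18.7  -1.7 -11.8] 0.0008528315258473891
[[-1.0, 0.022, 0.014], [0.022, 1.0, -0.001], [-0.014, -0.001, -1.0]]
```

View pics/t2.png

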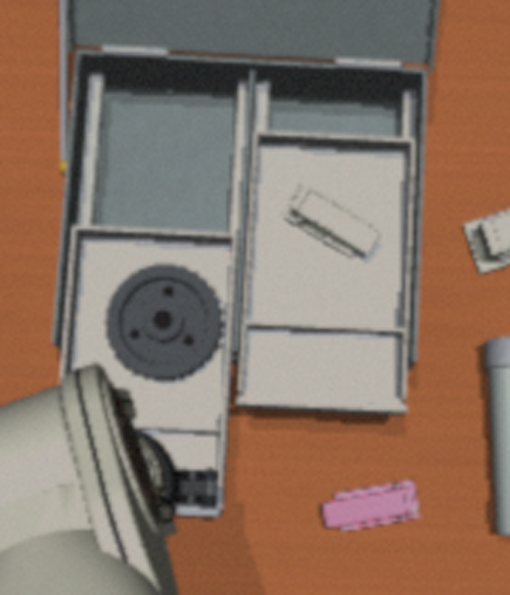

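The picture shows the left tray drawn well out, with its rear edge at row 232 of the crop and its lip at about row 513. The flywheel is still lying in its compartment. The hand stopped dead with rising force, so the tray is at its stop. Now I unhook, go up, and move to the front of the right lip.

servo_tool:
  increments:
    - [[0,-10,0,0,0,0,0],[0,-10,0,0,0,0,0],[0,0,0,0,0,0,0]]

```text
t: 6.88
position: [487.7, 188.2, 73.1]
tcp_rot: [-0.001, 0.01, 1.0, -0.0]
contact_force: [0.1, 0.2, 0.0]
finger_gap: 0.004
finger_force: 0.0
```

servo_tool:
  increments:
    - [[0,0,0,-20,0,0,0],[0,0,0,-30,0,0,0],[0,0,0,-30,0,0,0],[0,0,0,0,0,0,0]]

```text
t: 7.38
position: [488.7, 188.9, 155.7]
tcp_rot: [0.002, 0.01, 1.0, 0.001]
contact_force: [0.6, 0.2, 0.5]
finger_gap: 0.003
finger_force: 0.0
```

servo_tool:
  increments:
    - [[0,0,-45,0,0,0,0],[0,0,-45,0,0,0,0],[0,0,-45,0,0,0,0],[0,0,0,0,0,0,0]]

```text
t: 7.88
position: [483.4, 50.8, 152.0]
tcp_rot: [-0.002, 0.012, 1.0, -0.0]
contact_force: [0.3, 0.2, 0.4]
finger_gap: 0.001
finger_force: 0.0
```

servo_tool:
  increments:
    - [[0,0,0,35,0,0,0],[0,0,0,33,0,0,0],[0,-10,0,0,0,0,0],[0,-10,0,0,0,0,0],[0,-8,0,0,0,0,0]]

```text
t: 8.5
position: [515.3, 53.2, 86.8]
tcp_rot: [0.002, 0.01, 1.0, 0.0]
contact_force: [-0.6, 0.3, 0.1]
finger_gap: 0.004
finger_force: 0.0
```

servo_tool:
  increments:
    - [[0,-5,0,0,0,0,0],[0,-5,0,0,0,0,0],[0,-5,0,0,0,0,0],[0,-5,0,0,0,0,0],[0,-5,0,0,0,0,0]]

```text
t: 9.12
position: [538.0, 52.1, 85.3]
tcp_rot: [-0.0, 0.01, 1.0, -0.0]
contact_force: [-2.6, 0.3, 1.7]
finger_gap: -0.006
finger_force: 1.5
```

servo_tool:
  increments:
    - [[0,-5,0,0,0,0,0],[0,-5,0,0,0,0,0],[0,-3,0,0,0,0,0],[0,-2,0,0,0,0,0],[0,0,0,0,0,0,0]]

```text
t: 9.75
position: [553.5, 51.8, 85.2]
tcp_rot: [0.0, 0.01, 1.0, -0.0]
contact_force: [-0.7, 0.2, -0.2]
finger_gap: 0.0
finger_force: 0.5
```

servo_tool:
  increments:
    - [[0,-2,0,0,0,0,0],[0,-2,0,0,0,0,0],[0,-2,0,0,0,0,0]]

```text
t: 10.12
position: [559.0, 51.7, 85.3]
tcp_rot: [-0.0, 0.01, 1.0, -0.0]
contact_force: [-3.2, -0.5, 0.0]
finger_gap: -0.002
finger_force: 1.3
```

servo_tool:
  increments:
    - [[0,-2,0,0,0,0,0],[0,-2,0,0,0,0,0]]

```text
t: 10.38
position: [559.9, 51.7, 85.0]
tcp_rot: [-0.003, 0.01, 1.0, 0.0]
contact_force: [-12.8, 0.1, 8.8]
finger_gap: 0.003
finger_force: 6.6
```

servo_tool:
  increments:
    - [[0,-2,0,0,0,0,0],[0,0,0,0,0,0,0]]

```text
t: 10.62
position: [559.9, 51.7, 84.8]
tcp_rot: [-0.005, 0.01, 1.0, 0.0]
contact_force: [-14.0, -0.2, 8.7]
finger_gap: 0.003
finger_force: 7.4
```

The tray is home against its end. I back off and move well clear to check.

servo_tool:
  increments:
    - [[0,15,0,0,0,0,0],[0,20,0,0,0,0,0],[0,0,0,-40,0,0,0],[0,0,0,-40,0,0,0],[0,0,0,-40,0,0,0]]

```text
t: 11.25
position: [531.2, 52.6, 207.1]
tcp_rot: [0.001, 0.01, 1.0, 0.0]
contact_force: [0.5, -0.3, -0.1]
finger_gap: -0.004
finger_force: 0.0
```

servo_tool:
  increments:
    - [[0,45,0,0,0,0,0],[0,45,0,0,0,0,0],[0,45,0,0,0,0,0],[0,45,0,0,0,0,0],[0,0,0,0,0,0,0]]

```text
t: 11.88
position: [348.2, 56.0, 205.7]
tcp_rot: [0.001, 0.009, 1.0, 0.0]
contact_force: [0.7, -0.2, 0.7]
finger_gap: -0.003
finger_force: 0.0
```

Run:
```python
from st import *
c=read_camera("top");i=c["img"][:,:,::-1].copy()
p=np.load("p.npy")
P=b2w(p,[(-120,130,92),(-120,4,92),(93,130,75),(93,4,75),(0,-4,92),(0,-130,92),(213,-4,75),(213,-130,75)])
k=3.;o=np.array([190,100]);j=cv2.resize(i[100:300,190:450],(780,600),interpolation=cv2.INTER_CUBIC)
for q in proj(c,P): cv2.circle(j,tuple(int(v) for v in (q-o)*k),4,(0,0,255),1)
cv2.imwrite("pics/t3.png",j)
```

```text
11.875 [348.2  56.  205.7] [ 0.7 -0.2  0.7] -0.002612564658163465
[[-1.0, 0.019, 0.001], [0.019, 1.0, 0.001], [-0.001, 0.001, -1.0]]
```

View pics/t3.png

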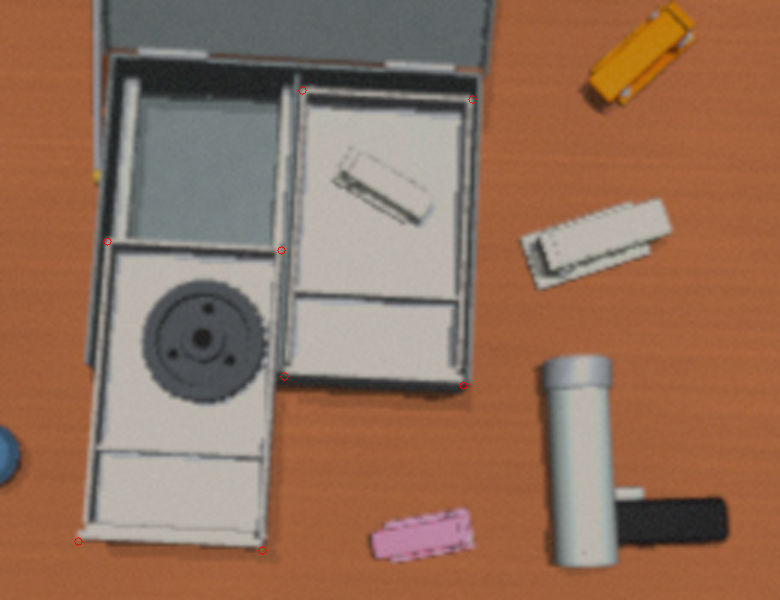

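The picture shows the left lip's outer edge at about rows 538-547 and the right tray's lip flush at rows 377-385. All four rear corners lie on the predicted dots for 120 mm out and 0 mm. The parts and the things on the bench have not moved, and the robot is clear.

```bash
python3 -c "from plant import *;print(sign_off())"
```

```text
the job is handed in; nothing more can be done
None
```

The left tray with the flywheel is hooked out to its stop, the right tray is pushed fully home, and the job is handed in at about 12 s; the verdict was not shown.

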